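# Gauge a sample tube through the hoops and set the mixer to its size

### The job

One sample tube lies in the gauge's grooved track, in front of the row of coloured hoops that get smaller: push it along the track through the hoops until it rests against the first hoop that is too small for it, and leave it there. Then turn the selector on the grey mixer, click by click, so that its pointer is at the mark with that hoop's colour. Leave the two tubes in the rack, the beaker and the bottle where they are.

Things in the scene. Friction and masses are not known exactly. Their poses are not given: they have to be found in the camera images.
- gauge: fixed hoop gauge: straight dark grey V track along its own y axis, walls 120 degrees apart, bottom line 30 mm above the bench; top edges 59 mm apart, 47 mm up. Origin: on the bench under the centreline at the red hoop's entry face; +y is the pushing direction. Track from y = -240 to +128 mm, open-ended. At the start the tube's leading end is 20 to 40 mm short of the red hoop
- hoop1 (a point): red hoop, inner diameter 50 mm: centre of its entry face (gauge y = 0). All hoops are 8 mm thick along the track with 7 mm walls; red is the tallest, 91 mm above the bench. Every tube passes it. A tube's rear end always stays outside the hoops, so it can be pushed from behind all the way
- hoop2 (a point): yellow hoop, inner diameter 42 mm: centre of its entry face (gauge y = 36 mm). The 46 mm tube stops with its leading end on this face
- hoop3 (a point): green hoop, inner diameter 34 mm: centre of its entry face (gauge y = 72 mm). The 38 mm tube stops on this face
- hoop4 (a point): blue hoop, inner diameter 26 mm: centre of its entry face (gauge y = 108 mm). The 30 mm tube stops on this face
- wide_tip (a point): centre of the leading flat end of the wide sample tube: off-white, 180 mm long, 46 mm diameter straight cylinder with a brown cap of the same diameter on its other (rear) end. Lying in the track or rack its axis is 56.6 mm above the bench. Slides easily (about 1 to 2 N). Which tube lies in the track differs from run to run.
- middle_tip (a point): centre of the leading flat end of the middle sample tube: off-white, 180 mm long, 38 mm diameter straight cylinder with a brown cap of the same diameter on its other (rear) end. Lying in the track or rack its axis is 51.9 mm above the bench. Slides easily (about 1 to 2 N). Which tube lies in the track differs from run to run.
- narrow_tip (a point): centre of the leading flat end of the narrow sample tube: off-white, 180 mm long, 30 mm diameter straight cylinder with a brown cap of the same diameter on its other (rear) end. Lying in the track or rack its axis is 47.3 mm above the bench. Slides easily (about 1 to 2 N). Which tube lies in the track differs from run to run.
- wide: the wide tube itself; its y axis runs along it from the cap to the leading end. Origin half way along, about 27 mm from the axis (it turns with the tube: use the tip point)
- middle: the middle tube itself; y axis from the cap to the leading end, origin half way along, about 22 mm from the axis (use the tip point)
- narrow: the narrow tube itself; y axis from the cap to the leading end, origin half way along, about 17 mm from the axis (use the tip point)
- rack: light wood rack, 130 x 160 mm, 45 mm high, fixed beside the gauge on its +x side, with two V lanes parallel to the track (60 mm apart) holding the two other tubes, to be left alone. Origin: centre of its underside
- selector_grip (a point): grip point of the selector: on its vertical turning axis, 104 mm above the bench. A black bar 64 mm long, 16 mm thick, top 116 mm above the bench, on a disc of 52 mm diameter whose top is 81 mm up; on the flat top (75 mm high) of the fixed grey mixer housing (170 x 160 mm)
- selector_pointer (a point): the end of the knob's bar that carries the white line and is the pointer, 32 mm from the turning axis, same height as selector_grip. Grip to pointer gives the bar's direction
- selector (a joint): angle in rad, growing clockwise seen from above. Clicks into five places 0.384 rad (22 degrees) apart: 0 = black square mark (off), 0.384 red, 0.768 yellow, 1.152 green, 1.536 blue; stops just past both ends. Needs about 0.2 N m to leave a place; let go, it pulls itself into the nearest. Starts at off or at red
- beaker: glass beaker, 84 mm diameter, 110 mm high, origin under its centre, a bystander
- wash_bottle: white bottle with red cap, 64 mm diameter, 150 mm high, origin under its centre, a bystander

How it is judged:
On the way, in this order (a step that is already met when the one before it is completed fails the run):
1. the tube in the track rests against the first hoop too small for it (((y of wide_tip in the frame of gauge between 0.03 and 0.039 m and x of wide_tip in the frame of gauge between -0.01 and 0.01 m and angle between the y axis of wide and the y axis of gauge, either way round below 0.12 rad and z of wide_tip in the frame of gauge below 0.068 m and linear speed of wide below 0.01 m/s) or (y of middle_tip in the frame of gauge between 0.066 and 0.075 m and x of middle_tip in the frame of gauge between -0.01 and 0.01 m and angle between the y axis of middle and the y axis of gauge, either way round below 0.12 rad and z of middle_tip in the frame of gauge below 0.068 m and linear speed of middle below 0.01 m/s) or (y of narrow_tip in the frame of gauge between 0.102 and 0.111 m and x of narrow_tip in the frame of gauge between -0.01 and 0.01 m and angle between the y axis of narrow and the y axis of gauge, either way round below 0.12 rad and z of narrow_tip in the frame of gauge below 0.068 m and linear speed of narrow below 0.01 m/s))), for 0.2 s.
2. the selector is clicked to the mark with that hoop's colour (((y of wide_tip in the frame of gauge between 0.03 and 0.039 m and x of wide_tip in the frame of gauge between -0.01 and 0.01 m and angle between the y axis of wide and the y axis of gauge, either way round below 0.12 rad and z of wide_tip in the frame of gauge below 0.068 m and value of joint selector between 0.667945 and 0.867945 rad) or (y of middle_tip in the frame of gauge between 0.066 and 0.075 m and x of middle_tip in the frame of gauge between -0.01 and 0.01 m and angle between the y axis of middle and the y axis of gauge, either way round below 0.12 rad and z of middle_tip in the frame of gauge below 0.068 m and value of joint selector between 1.05192 and 1.25192 rad) or (y of narrow_tip in the frame of gauge between 0.102 and 0.111 m and x of narrow_tip in the frame of gauge between -0.01 and 0.01 m and angle between the y axis of narrow and the y axis of gauge, either way round below 0.12 rad and z of narrow_tip in the frame of gauge below 0.068 m and value of joint selector between 1.43589 and 1.63589 rad))), for 0.2 s.
At the end, for the whole second after the job is handed in: The track tube lies at rest in the V, in line within 0.12 rad, its leading end within 6 mm of the entry face of the first hoop too small for it (46 mm: yellow, 38: green, 30: blue); the selector stands within 0.10 rad of that colour's place; rack tubes, beaker and bottle are left alone (((y of wide_tip in the frame of gauge between 0.03 and 0.039 m and x of wide_tip in the frame of gauge between -0.01 and 0.01 m and angle between the y axis of wide and the y axis of gauge, either way round below 0.12 rad and z of wide_tip in the frame of gauge below 0.068 m and linear speed of wide below 0.01 m/s and value of joint selector between 0.667945 and 0.867945 rad and velocity of joint selector between -0.05 and 0.05 rad/s) or (y of middle_tip in the frame of gauge between 0.066 and 0.075 m and x of middle_tip in the frame of gauge between -0.01 and 0.01 m and angle between the y axis of middle and the y axis of gauge, either way round below 0.12 rad and z of middle_tip in the frame of gauge below 0.068 m and linear speed of middle below 0.01 m/s and value of joint selector between 1.05192 and 1.25192 rad and velocity of joint selector between -0.05 and 0.05 rad/s) or (y of narrow_tip in the frame of gauge between 0.102 and 0.111 m and x of narrow_tip in the frame of gauge between -0.01 and 0.01 m and angle between the y axis of narrow and the y axis of gauge, either way round below 0.12 rad and z of narrow_tip in the frame of gauge below 0.068 m and linear speed of narrow below 0.01 m/s and value of joint selector between 1.43589 and 1.63589 rad and velocity of joint selector between -0.05 and 0.05 rad/s))); the robot touches nothing.
It fails at once if a tube in the rack is moved by more than 20 mm ((x of wide_tip in the frame of gauge above 0.05 m and distance of wide_tip from where it was at the start of the episode above 0.02 m) or (x of middle_tip in the frame of gauge above 0.05 m and distance of middle_tip from where it was at the start of the episode above 0.02 m) or (x of narrow_tip in the frame of gauge above 0.05 m and distance of narrow_tip from where it was at the start of the episode above 0.02 m)).
It fails at once if the beaker or the bottle is moved by more than 30 mm (distance of any of beaker, wash_bottle from where it was at the start of the episode above 0.03 m).
It also fails if it takes over 51 s, if anything falls off the work surface, if the arm or the gripper's body presses on something with over 40 N, if the wrist force passes 120 N, or if a joint passes its speed limit or range.

### The arm

A 6-joint arm with a two-finger parallel gripper is mounted at the origin on the work surface. World frame = base frame: x ahead of the robot, y to its left, z up, the work surface at z = 0. Lengths are in m, angles in rad, forces in N, time in s.
With the tool pointing down it reaches from about 0.375 to 0.975 m from the base axis. Payload 3.8 kg.
Tool frame: the origin (TCP) lies on the mounting face of the last link; the fingertips stand 173 mm ahead of it and the grasp point (between the pads) lies 155 mm ahead of it; z points along the fingers, y is the line along which they close (so a half turn about z gives the same grasp; the last joint's range is limited). The gripper opens to 85 mm and grips with 20 to 120 N. Pads are 22 mm wide; open, the fingers measure 114 mm over their backs; the gripper's body (76 mm by 85 mm) begins 54 mm behind the grasp point. The pads swing forward as they close: fully open they stand 13 mm farther back than shut.
Start: joints at [1.073, 0.264, 1.604, -0, 1.274, -0.037], TCP at [0.3, 0.605, 0.405] pointing down, gripper open.
Joint ranges: [-2.63, 2.63], [-0.94, 2.18], [0.31, 2.57], [-1.31, 4.45], [0, 2.66], [-2.55, 2.55]. Speed limits (rad/s): [2.57, 2.57, 3.14, 3.14, 3.14, 3.14].

### API

Orientations are given as a rotation vector (axis times angle).
In Python, from workcell import bot gives the robot as it stands.
- The arm moves only by the tool drive_tool, never from a script. Its argument "increments" is a list of rows, each an object with "delta_pos": the shift along the tool's x, y, z in mm, a list of three; "turn": the turn about the tool's z in rad; "jaw": the opening, from -1 (shut) to 1 (fully open). A call has 1 to 8 rows; each row shifts and turns the commanded pose from where the row before left it, along the tool's axes as they then stand; what a row does not reach is not made up. A row lasts 1/12 s, in which the tool goes at most 41.7 mm and 7.16 degrees, less where a joint would pass 70% of its speed; a pose out of reach is approached as far as the arm can. A call is refused whole if a number of a shift passes 41.7 or a number of a turn 0.125, either way. A call with a gripper value outside its range is refused whole. The fingers move at their own pace and stop on an object; "grip_force" is the grip in N (left out, the last holds). Time passes only in rows, so rows that do not move let the fingers close. It gives the time, the measured TCP pose, the force, the opening and the grip force at its end, in the units of the state.
- bot.read_state(): the state, without advancing time (a new reading comes with each control period).
- bot.read_camera(name): name is "scene" or "top"; returns a dict with "pixels" (384x512x3 uint8, red, green, blue), "fovy" (degrees; the focal length in pixels is half the picture's height over the tangent of half this angle, whatever the lens; pixels are square), "cx", "cy" (the principal point, pixels), "k1" (the pictures are not rectified: a ray, as slopes to the right and down, at radius r is drawn at 1 + k1 r^2 times it, then the intrinsics apply), "camera_from_world" (4x4, takes a point from world to camera coordinates). Camera axes: x right, y down, z forward; pixel columns grow to the right and rows downward; lengths in m; the calibration is good to about 2 mm. A picture is of the moment at which its call begins. There is no depth.
- bot.finish_job(): hands the job in; it is judged then, once.
The state is a dict: "time": time; "q": joint angles; "joint_vel": joint speeds; "joint_torque": joint torques, N m; "tool_pos": TCP position; "tcp_rot": TCP orientation; "wrist_force": force on the tool from outside, world axes, zero at the start; "torque": the same for the moment, N m; "width": opening from 0.0 (shut) to 1.0 (fully open); "grip_force": force on a finger pad.
Only numpy, scipy, OpenCV 4.12 (cv2) and the standard library are available. Lean on these libraries where they do the work, as an engineer would, in place of code of your own. Each camera call takes 0.05 s, during which the arm holds its last target. There are 200 camera calls.

## Working session

There is one attempt and no reset: what is moved stays moved. The work goes in short steps, Python scripts to look and compute and a tool call to move; the robot and the scene stay as the last step left them, time stands still between calls to the robot, and variables do not carry over. Pictures are saved under pics/ and viewed, at most 10 in all, crops included, and the job is handed in when it is done.

Besides the shell and the picture viewer there is one more tool, called after "Call:" as name(argument=value, ...) on one line, values as JSON. drive_tool: Moves the arm, as the interface text tells. Its arguments: {"type":"object","properties":{"increments":{"type":"array"},"grip_force":{"type":"number"}},"required":["increments"]}

```bash
mkdir -p pics; cat > h.py <<'E'
import numpy as np, cv2
from workcell import bot
from scipy.spatial.transform import Rotation as R
def shot(n,f):
    c=bot.read_camera(n); cv2.imwrite(f,c['pixels'][:,:,::-1]); 
    import pickle; d={k:v for k,v in c.items()}; pickle.dump(d,open(f+'.pkl','wb')); return c
def K(c):
    f=192/np.tan(np.radians(c['fovy'])/2); return f
def ray(c,u,v):
    f=K(c); d=np.array([(u-c['cx'])/f,(v-c['cy'])/f]); s=d.copy()
    for _ in range(20): s=d/(1+c['k1']*(s@s))
    T=np.array(c['camera_from_world']); Rm=T[:3,:3]
    return -Rm.T@T[:3,3], Rm.T@np.array([s[0],s[1],1])
def onz(c,u,v,z):
    o,d=ray(c,u,v); return o+d*(z-o[2])/d[2]
def proj(c,p):
    T=np.array(c['camera_from_world']); q=T[:3,:3]@np.array(p)+T[:3,3]; s=q[:2]/q[2]; s=s*(1+c['k1']*(s@s)); return s*K(c)+[c['cx'],c['cy']]
E
python3 - <<'E'
from h import *
for n in('top','scene'):
    c=shot(n,f'pics/{n}0.png'); print(n,c['fovy'],c['k1'],np.round(ray(c,256,192),3))
    im=cv2.resize(c['pixels'][:,:,::-1],(800,600),interpolation=cv2.INTER_CUBIC); cv2.imwrite(f'pics/{n}0b.png',im)
s=bot.read_state(); print(s['time'],s['tool_pos'],s['tcp_rot'],s['width'],R.from_rotvec(s['tcp_rot']).as_matrix().round(3))
E
```

```text
top 52.77820062633517 -0.07894041526596948 [[ 0.411 -0.028  1.182]
 [ 0.146 -0.026 -0.989]]
scene 43.49402429668536 -0.1037658376975058 [[ 1.226 -0.578  1.009]
 [-0.499  0.421 -0.758]]
0.1 [0.29998969 0.60432399 0.4034748 ] [-0.71731688 -3.05804444  0.0031105 ] 0.9977833355316844 [[-0.896  0.445 -0.001]
 [ 0.445  0.896 -0.002]
 [ 0.    -0.002 -1.   ]]
```

View pics/top0b.png

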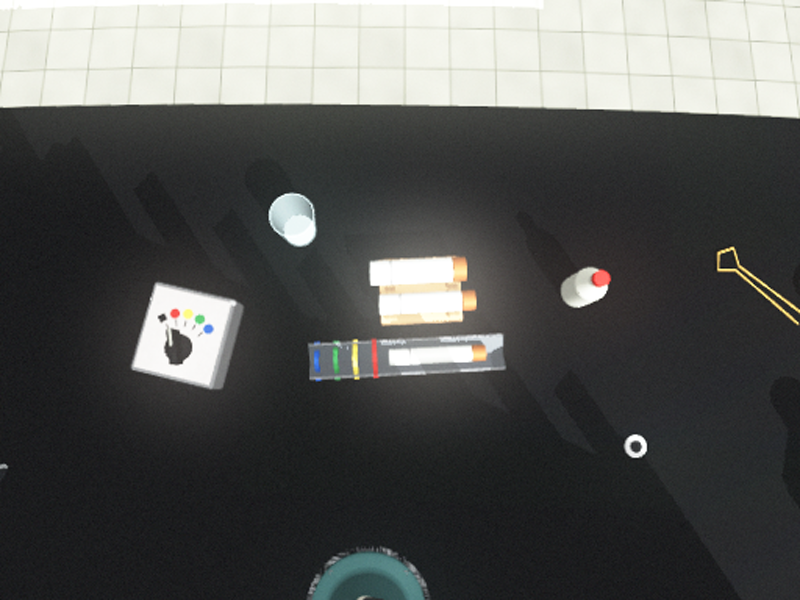

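View pics/scene0b.png

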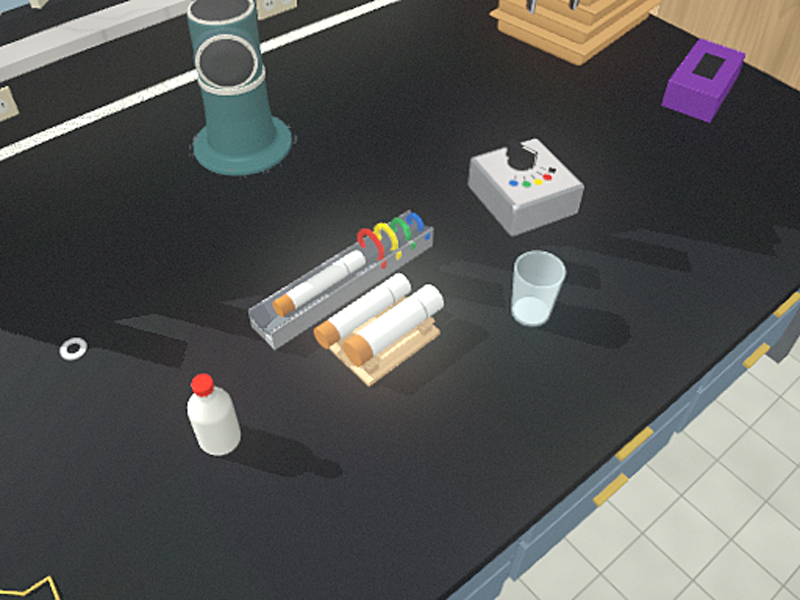

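The top view shows the mixer at left (~185,335), the gauge at 310–505 × 335–380 with its hoops to the left, and the rack above it. The track tube's cap is at about (480,352), and it looks like the narrow tube. The selector pointer seems to be near black or red. I'll enlarge both areas.

```bash
python3 - <<'E'
from h import *
im=cv2.imread('pics/top0.png')
a=cv2.resize(im[155:250,190:330],None,fx=5.6,fy=5.6,interpolation=cv2.INTER_CUBIC)
cv2.imwrite('pics/g.png',a)
a=cv2.resize(im[175:255,80:160],None,fx=7.5,fy=7.5,interpolation=cv2.INTER_CUBIC)
cv2.imwrite('pics/m.png',a)
E
```

```text
(no output)
```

View pics/g.png

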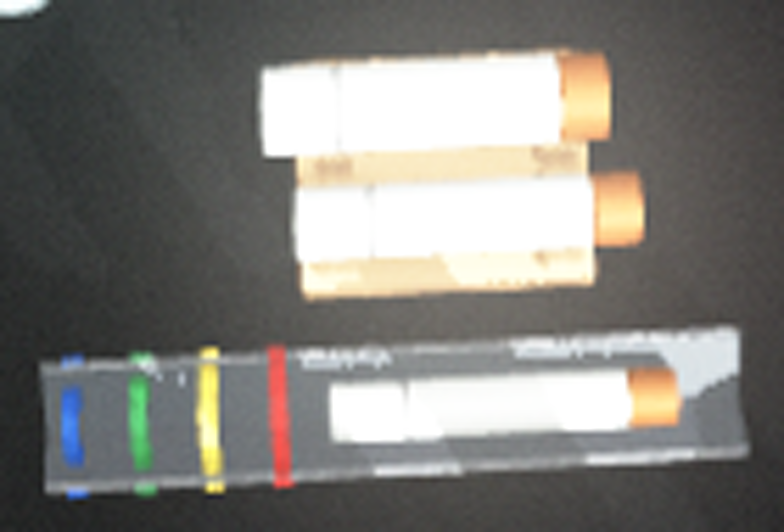

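View pics/m.png

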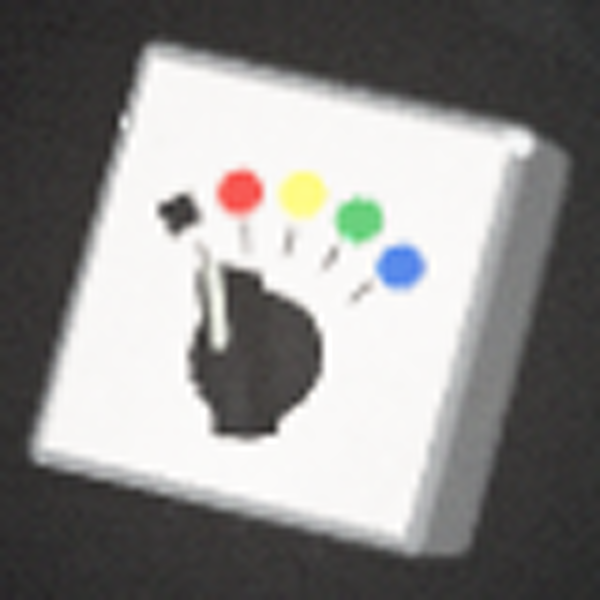

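Reading the crops: the track tube is about 58 px wide, against about 72 and 90 px for the rack tubes, so it is the narrow one and the target is blue. Track corners are at crop (42,365), (47,493), (740,328) and (748,455), and the cap's rear end is at (681,398). On the mixer, the marks are at (179,213), (240,192), (303,194), (358,220) and (401,266), and the white line runs from (205,262) to (218,348).

```bash
python3 - <<'E'
from h import *
import pickle
from scipy.optimize import least_squares
c=pickle.load(open('pics/top0.png.pkl','rb'))
G=lambda x,y,z:onz(c,190+x/5.6-.4,155+y/5.6-.4,z)
M=lambda x,y,z:onz(c,80+x/7.5-.4,175+y/7.5-.4,z)
P=[G(*p,.047) for p in((42,365),(47,493),(740,328),(748,455))]
print(np.round(P,4)); print('wid',np.linalg.norm(P[0]-P[1]),np.linalg.norm(P[2]-P[3]),'len',np.linalg.norm(P[0]-P[2]))
lead=(P[0]+P[1])/2; rear=(P[2]+P[3])/2; d=(lead-rear)/np.linalg.norm(lead-rear); print('lead',lead,'rear',rear,'dir',d, 'yaw',np.arctan2(d[1],d[0]))
print('origin est',lead-d*.128,rear+d*.240)
for n,p,z in(('cap rear',(681,398),.055),('tip',(331,412),.055)):
    q=G(*p,z); print(n,q, (q-(lead-d*.128))@d)
m=np.array([M(*p,.075)[:2] for p in((179,213),(240,192),(303,194),(358,220),(401,266))])
def f(p): 
    a=p[3]-np.arange(5)*.384
    return (m-np.c_[p[0]+p[2]*np.cos(a),p[1]+p[2]*np.sin(a)]).ravel()
r=least_squares(f,[m.mean(0)[0]-.05,m.mean(0)[1],.05,.5]); print('axis,r,ang0',r.x,np.abs(r.fun).max())
w=[M(*p,.116) for p in((205,262),(218,348))]; print('white',w,np.arctan2(*(w[0]-w[1])[[1,0]]))
for k in range(5):
    a=r.x[3]-k*.384
    for s in(.032,0,-.032): print(k,s,((proj(c,[r.x[0]+s*np.cos(a),r.x[1]+s*np.sin(a),.116])-[80,175]+.4)*7.5).round(),end=' ')
    print()
for p in((.0,0,.0),): pass
print('disc/hous', [M(*p,.075).round(3) for p in((150,60),(520,130),(410,545),(40,455))])
E
```

```text
[[ 0.4946  0.1144  0.047 ]
 [ 0.4279  0.1104  0.047 ]
 [ 0.5158 -0.2531  0.047 ]
 [ 0.4489 -0.256   0.047 ]]
wid 0.06675074897682673 0.06695844151020475 len 0.3681178663068199
lead [0.46125084 0.11243082 0.047     ] rear [ 0.48234746 -0.25452979  0.047     ] dir [-0.05739536  0.99835153  0.        ] yaw 1.628223246143255
origin est [ 0.46859745 -0.01535817  0.047     ] [ 0.46857257 -0.01492543  0.047     ]
cap rear [ 0.47825565 -0.21968159  0.055     ] -0.2045409277365904
tip [ 0.47036272 -0.03698476  0.055     ] -0.02169225752180184
axis,r,ang0 [0.48389426 0.35027887 0.06442843 0.5442659 ] 0.0003049814373737303
white [array([0.51609821, 0.35778019, 0.116     ]), array([0.48426823, 0.35121999, 0.116     ])] 0.20325528350285482
0 0.032 [180. 275.] 0 0 [220. 349.] 0 -0.032 [261. 424.] 
1 0.032 [211. 264.] 1 0 [220. 349.] 1 -0.032 [230. 435.] 
2 0.032 [244. 265.] 2 0 [220. 349.] 2 -0.032 [197. 434.] 
3 0.032 [273. 278.] 3 0 [220. 349.] 3 -0.032 [168. 420.] 
4 0.032 [294. 302.] 4 0 [220. 349.] 4 -0.032 [147. 396.] 
disc/hous [array([0.599, 0.399, 0.075]), array([0.572, 0.252, 0.075]), array([0.413, 0.288, 0.075]), array([0.445, 0.433, 0.075])]
```

The selector stands at red, so it needs 3 clicks to blue. I'll shut the jaws, align the tool with the track and travel to behind the cap.

Call:
drive_tool(increments=[{"delta_pos": [0,0,10],"turn": -0.104,"jaw": -1},{"delta_pos": [0,0,10],"turn": -0.104,"jaw": -1},{"delta_pos": [0,0,10],"turn": -0.104,"jaw": -1},{"delta_pos": [0,0,10],"turn": -0.104,"jaw": -1},{"delta_pos": [0,0,10],"turn": -0.104,"jaw": -1}])

```text
time: 0.52
tool_pos: [0.3, 0.6043, 0.3535]
tcp_rot: [0.101, -3.139, 0.002]
wrist_force: [0.5, 0.7, 0.2]
width: 0.303
grip_force: 0.0
```

Call:
drive_tool(increments=[{"delta_pos": [-5.5,-36,0],"turn": 0,"jaw": -1},{"delta_pos": [-5.5,-36,0],"turn": 0,"jaw": -1},{"delta_pos": [-5.5,-36,0],"turn": 0,"jaw": -1},{"delta_pos": [-5.5,-36,0],"turn": 0,"jaw": -1},{"delta_pos": [-5.5,-36,0],"turn": 0,"jaw": -1},{"delta_pos": [-5.5,-36,0],"turn": 0,"jaw": -1},{"delta_pos": [-5.5,-36,0],"turn": 0,"jaw": -1},{"delta_pos": [-5.5,-36,0],"turn": 0,"jaw": -1}])

```text
time: 1.18
tool_pos: [0.3608, 0.3179, 0.3542]
tcp_rot: [0.094, -3.14, 0.001]
wrist_force: [1.3, 0.4, -0.5]
width: -0.001
grip_force: 0.0
```

Call:
drive_tool(increments=[{"delta_pos": [-5.5,-36,0],"turn": 0,"jaw": -1},{"delta_pos": [-5.5,-36,0],"turn": 0,"jaw": -1},{"delta_pos": [-5.5,-36,0],"turn": 0,"jaw": -1},{"delta_pos": [-5.5,-36,0],"turn": 0,"jaw": -1},{"delta_pos": [-5.5,-36,0],"turn": 0,"jaw": -1},{"delta_pos": [-5.5,-36,0],"turn": 0,"jaw": -1},{"delta_pos": [-5.5,-36,0],"turn": 0,"jaw": -1},{"delta_pos": [-5.5,-36,0],"turn": 0,"jaw": -1}])

```text
time: 1.85
tool_pos: [0.4217, 0.0331, 0.3545]
tcp_rot: [0.093, -3.14, -0.0]
wrist_force: [1.6, 1.1, 0.7]
width: -0.002
grip_force: 0.0
```

Call:
drive_tool(increments=[{"delta_pos": [-5.5,-36,0],"turn": 0,"jaw": -1},{"delta_pos": [-5.5,-36,0],"turn": 0,"jaw": -1},{"delta_pos": [-5.5,-36,0],"turn": 0,"jaw": -1},{"delta_pos": [-5.5,-36,0],"turn": 0,"jaw": -1},{"delta_pos": [-5.5,-36,0],"turn": 0,"jaw": -1},{"delta_pos": [-5.5,-36,0],"turn": 0,"jaw": -1},{"delta_pos": [-5.5,-36,0],"turn": 0,"jaw": -1},{"delta_pos": [0,0,0],"turn": 0,"jaw": -1}])

```text
time: 2.52
tool_pos: [0.4762, -0.2196, 0.3547]
tcp_rot: [-0.087, 3.139, -0.005]
wrist_force: [-0.6, 0.2, 1.8]
width: -0.001
grip_force: 0.0
```

```bash
cat >> h.py <<'E'
O=np.array([.4686,-.0151]);d=np.array([-.0574,.99835]);ex=np.array([.99835,.0574])
def where():
    s=bot.read_state(); m=R.from_rotvec(s['tcp_rot']).as_matrix(); p=np.array(s['tool_pos'])
    print('t',s['time'],'p',p.round(4),'g',((p[:2]-O)@ex).round(4),((p[:2]-O)@d).round(4),'yawy',np.arctan2(m[1,1],m[0,1]).round(4),'z',m[:,2].round(3),'F',np.round(s['wrist_force'],1),'T',np.round(s['torque'],2),'w',s['width'],'q',np.round(s['q'],2))
E
python3 -c "from h import *;where()"
```

```text
t 2.5167 p [ 0.4762 -0.2196  0.3547] g -0.0041 -0.2046 yawy 1.6259 z [ 0.001 -0.003 -1.   ] F [-0.6  0.2  1.8] T [-0.02 -0.06  0.01] w -0.000944783889639678 q [-0.48  0.02  1.98 -0.    1.14 -2.1 ]
```

Call:
drive_tool(increments=[{"delta_pos": [-4,-22,0],"turn": 0,"jaw": -1},{"delta_pos": [0,-22,0],"turn": 0,"jaw": -1},{"delta_pos": [0,0,30],"turn": 0,"jaw": -1},{"delta_pos": [0,0,30],"turn": 0,"jaw": -1},{"delta_pos": [0,0,30],"turn": 0,"jaw": -1},{"delta_pos": [0,0,25],"turn": 0,"jaw": -1},{"delta_pos": [0,0,19],"turn": 0,"jaw": -1},{"delta_pos": [0,0,0],"turn": 0,"jaw": -1}])

```text
time: 3.18
tool_pos: [0.4794, -0.2563, 0.2156]
tcp_rot: [0.093, -3.132, -0.009]
wrist_force: [-0.3, 1.0, -0.5]
width: -0.001
grip_force: 0.0
```

```bash
python3 - <<'E'
from h import *
where()
a=shot('scene','pics/s1.png')['pixels'][:,:,::-1][110:250,140:320]
cv2.imwrite('pics/s1c.png',cv2.resize(a,None,fx=4.2,fy=4.2,interpolation=cv2.INTER_CUBIC))
E
```

```text
t 3.1833 p [ 0.4794 -0.2563  0.2156] g -0.0031 -0.2414 yawy 1.63 z [-0.009  0.005 -1.   ] F [-0.3  1.  -0.5] T [ 0.02  0.05 -0.03] w -0.0012408571874146332 q [-0.54  0.22  2.05  0.    0.89 -2.17]
```

View pics/s1c.png

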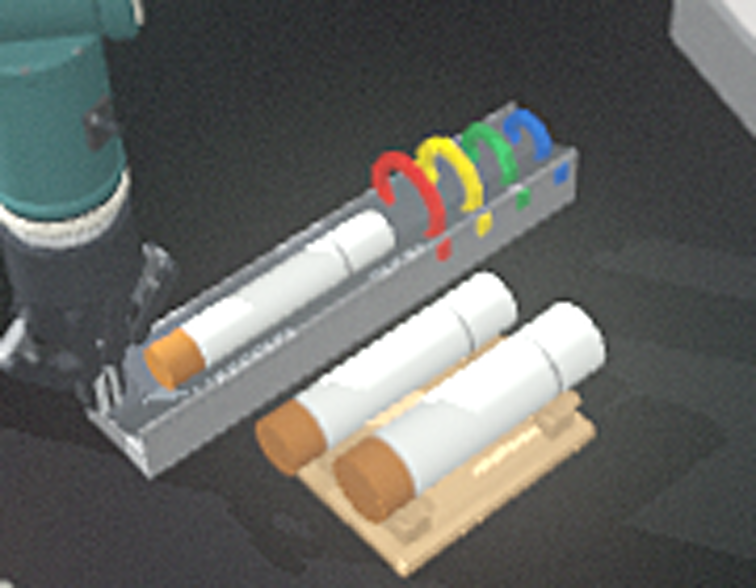

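The closed fingers stand in the track behind the cap (cap at about (172,358), fingertip about (105,385)). Now I'll push.

Call:
drive_tool(increments=[{"delta_pos": [-4,8,0],"turn": 0,"jaw": -1},{"delta_pos": [0,10,0],"turn": 0,"jaw": -1},{"delta_pos": [0,10,0],"turn": 0,"jaw": -1},{"delta_pos": [0,10,0],"turn": 0,"jaw": -1},{"delta_pos": [0,10,0],"turn": 0,"jaw": -1},{"delta_pos": [0,10,0],"turn": 0,"jaw": -1},{"delta_pos": [0,10,0],"turn": 0,"jaw": -1},{"delta_pos": [0,10,0],"turn": 0,"jaw": -1}])

```text
time: 3.9
tool_pos: [0.4814, -0.1789, 0.221]
tcp_rot: [-0.093, 3.14, -0.001]
wrist_force: [0.3, -0.9, 1.7]
width: -0.003
grip_force: 0.5
```

Call:
drive_tool(increments=[{"delta_pos": [0,10,0],"turn": 0,"jaw": -1},{"delta_pos": [0,10,0],"turn": 0,"jaw": -1},{"delta_pos": [0,10,0],"turn": 0,"jaw": -1},{"delta_pos": [0,10,0],"turn": 0,"jaw": -1},{"delta_pos": [0,8,0],"turn": 0,"jaw": -1},{"delta_pos": [0,4,0],"turn": 0,"jaw": -1},{"delta_pos": [0,0,0],"turn": 0,"jaw": -1}])

```text
time: 4.48
tool_pos: [0.478, -0.1271, 0.2204]
tcp_rot: [0.094, -3.139, -0.001]
wrist_force: [-0.4, 0.8, 0.1]
width: 0.0
grip_force: 0.0
```

```bash
python3 - <<'E'
from h import *
where()
a=shot('top','pics/t2.png')['pixels'][:,:,::-1][175:255,180:300]
cv2.imwrite('pics/t2c.png',cv2.resize(a,None,fx=6.6,fy=6.6,interpolation=cv2.INTER_CUBIC))
a=shot('scene','pics/s2.png')['pixels'][:,:,::-1][110:250,140:320]
cv2.imwrite('pics/s2c.png',cv2.resize(a,None,fx=4.2,fy=4.2,interpolation=cv2.INTER_CUBIC))
E
```

```text
t 4.4833 p [ 0.478  -0.1271  0.2204] g 0.003 -0.1124 yawy 1.631 z [-0.001  0.001 -1.   ] F [-0.4  0.8  0.1] T [ 0.02 -0.05 -0.02] w 0.00013741153595157155 q [-0.31  0.12  2.15  0.    0.87 -1.94]
```

View pics/s2c.png

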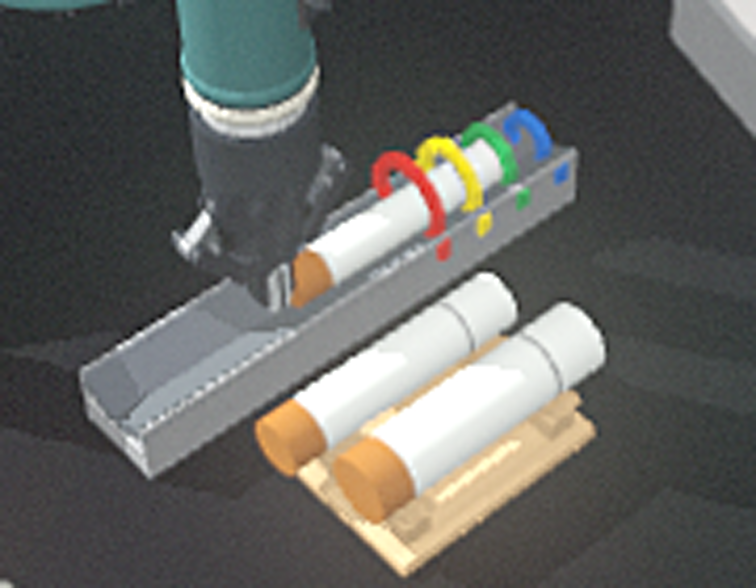

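The tube has passed red and yellow, and its tip is at the green hoop (about (490,160)). About 30 mm remain, so I'll creep from here and watch the force.

Call:
drive_tool(increments=[{"delta_pos": [0,4,0],"turn": 0,"jaw": -1},{"delta_pos": [0,4,0],"turn": 0,"jaw": -1},{"delta_pos": [0,4,0],"turn": 0,"jaw": -1},{"delta_pos": [0,4,0],"turn": 0,"jaw": -1},{"delta_pos": [0,4,0],"turn": 0,"jaw": -1},{"delta_pos": [0,0,0],"turn": 0,"jaw": -1}])

```text
time: 5.08
tool_pos: [0.4769, -0.1075, 0.2206]
tcp_rot: [0.094, -3.14, -0.001]
wrist_force: [0.9, -0.7, -0.2]
width: -0.004
grip_force: 0.0
```

Call:
drive_tool(increments=[{"delta_pos": [0,2,0],"turn": 0,"jaw": -1},{"delta_pos": [0,2,0],"turn": 0,"jaw": -1},{"delta_pos": [0,0,0],"turn": 0,"jaw": -1}])

```text
time: 5.33
tool_pos: [0.4768, -0.1039, 0.2207]
tcp_rot: [0.093, -3.14, -0.0]
wrist_force: [0.0, -0.9, -0.1]
width: 0.0
grip_force: 0.0
```

```bash
python3 -c "
from h import *
where()
c=shot('scene','pics/s3.png'); a=c['pixels'][:,:,::-1][120:190,200:290]
cv2.imwrite('pics/s3c.png',cv2.resize(a,None,fx=8,fy=8,interpolation=cv2.INTER_CUBIC))"
```

```text
t 5.3333 p [ 0.4768 -0.1039  0.2207] g 0.0031 -0.0891 yawy 1.6301 z [-0.  0. -1.] F [ 0.  -0.9 -0.1] T [-0.02 -0.02  0.01] w 0.000477058647208427 q [-0.27  0.11  2.16  0.    0.87 -1.9 ]
```

View pics/s3c.png

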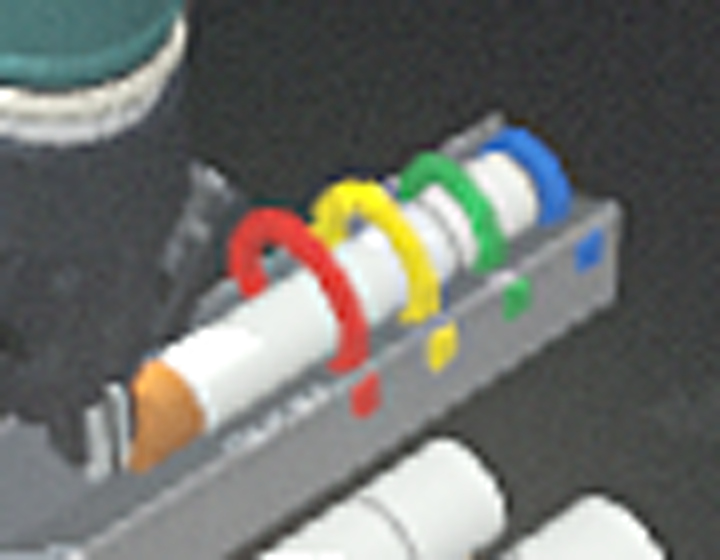

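The tip (about (535,190)) is almost at the blue hoop, so I'll continue in small steps until the force rises.

Call:
drive_tool(increments=[{"delta_pos": [0,1.5,0],"turn": 0,"jaw": -1},{"delta_pos": [0,1.5,0],"turn": 0,"jaw": -1},{"delta_pos": [0,0,0],"turn": 0,"jaw": -1}])

```text
time: 5.63
tool_pos: [0.4767, -0.1011, 0.2207]
tcp_rot: [-0.093, 3.14, 0.0]
wrist_force: [0.2, 0.8, -0.7]
width: 0.002
grip_force: 0.0
```

Call:
drive_tool(increments=[{"delta_pos": [0,1.5,0],"turn": 0,"jaw": -1},{"delta_pos": [0,0,0],"turn": 0,"jaw": -1}])

```text
time: 5.8
tool_pos: [0.4766, -0.0996, 0.2207]
tcp_rot: [-0.093, 3.14, 0.0]
wrist_force: [-0.4, 0.3, -0.2]
width: -0.002
grip_force: 0.0
```

Call:
drive_tool(increments=[{"delta_pos": [0,1.5,0],"turn": 0,"jaw": -1},{"delta_pos": [0,0,0],"turn": 0,"jaw": -1}])

```text
time: 5.97
tool_pos: [0.4768, -0.0988, 0.221]
tcp_rot: [-0.094, 3.139, -0.004]
wrist_force: [-0.1, -5.2, -0.6]
width: -0.002
grip_force: 2.5
```

Call:
drive_tool(increments=[{"delta_pos": [0,1,0],"turn": 0,"jaw": -1},{"delta_pos": [0,0,0],"turn": 0,"jaw": -1},{"delta_pos": [0,0,0],"turn": 0,"jaw": -1}])

```text
time: 6.22
tool_pos: [0.477, -0.0985, 0.2212]
tcp_rot: [-0.095, 3.139, -0.006]
wrist_force: [0.5, -9.0, -0.5]
width: -0.001
grip_force: 4.0
```

```bash
python3 -c "
from h import *
where()"
```

```text
t 6.2167 p [ 0.477  -0.0985  0.2212] g 0.0036 -0.0837 yawy 1.6312 z [ 0.002 -0.004 -1.   ] F [ 0.5 -9.  -0.5] T [-1.33  0.01  0.01] w -0.0011345721316977579 q [-0.25  0.1   2.17 -0.    0.87 -1.88]
```

Firm contact: 9 N with no further motion. Back off, lift and go over the selector.

Call:
drive_tool(increments=[{"delta_pos": [0,-7,0],"turn": 0,"jaw": -1},{"delta_pos": [0,-8,0],"turn": 0,"jaw": -1},{"delta_pos": [0,0,0],"turn": 0,"jaw": -1},{"delta_pos": [0,0,-35],"turn": 0,"jaw": -1},{"delta_pos": [0,0,-35],"turn": 0,"jaw": -1},{"delta_pos": [0,0,-35],"turn": 0,"jaw": -1},{"delta_pos": [0,0,-30],"turn": 0,"jaw": -1},{"delta_pos": [-2.7,38,0],"turn": -0.105,"jaw": 0}])

```text
time: 6.88
tool_pos: [0.4808, -0.0781, 0.3635]
tcp_rot: [-0.249, 3.119, -0.01]
wrist_force: [2.0, -0.8, -0.1]
width: 0.126
grip_force: 0.0
```

Call:
drive_tool(increments=[{"delta_pos": [1.3,38,0],"turn": 0,"jaw": 0},{"delta_pos": [1.3,38,0],"turn": 0,"jaw": 0},{"delta_pos": [1.3,38,0],"turn": 0,"jaw": 0},{"delta_pos": [1.3,38,0],"turn": 0,"jaw": 0},{"delta_pos": [1.3,38,0],"turn": 0,"jaw": 0},{"delta_pos": [1.3,38,0],"turn": 0,"jaw": 0},{"delta_pos": [1.3,38,0],"turn": 0,"jaw": 0},{"delta_pos": [1.3,38,0],"turn": 0,"jaw": 0}])

```text
time: 7.55
tool_pos: [0.4169, 0.2258, 0.3557]
tcp_rot: [0.257, -3.131, -0.001]
wrist_force: [0.6, 0.5, 0.6]
width: 0.502
grip_force: 0.0
```

Call:
drive_tool(increments=[{"delta_pos": [1.3,38,0],"turn": 0,"jaw": 0},{"delta_pos": [1.3,38,0],"turn": 0,"jaw": 0},{"delta_pos": [0,20,0],"turn": 0,"jaw": 0},{"delta_pos": [0,0,0],"turn": 0,"jaw": 0},{"delta_pos": [0,0,0],"turn": 0,"jaw": 0}])

```text
time: 7.97
tool_pos: [0.3991, 0.3193, 0.3553]
tcp_rot: [0.262, -3.13, 0.001]
wrist_force: [-0.4, -0.6, -0.8]
width: 0.5
grip_force: 0.0
```

```bash
python3 - <<'E'
from h import *
where()
s=bot.read_state(); m=R.from_rotvec(s['tcp_rot']).as_matrix(); print('need tool mm',m.T@((np.array([.4839,.3503,.260])-s['tool_pos'])*1000))
c=shot('top','pics/t4.png')
# tube check
a=c['pixels'][:,:,::-1][155:250,190:330]
cv2.imwrite('pics/t4c.png',cv2.resize(a,None,fx=5.6,fy=5.6,interpolation=cv2.INTER_CUBIC))
E
```

```text
t 7.9667 p [0.3991 0.3193 0.3553] g -0.0502 0.3378 yawy 1.7376 z [-0.001 -0.001 -1.   ] F [-0.4 -0.6 -0.8] T [-0.01 -0.03 -0.02] w 0.5000299464950136 q [ 0.63 -0.01  2.    0.    1.15 -1.11]
need tool mm [-88.85113622  16.54719919  95.25542028]
```

View pics/t4c.png

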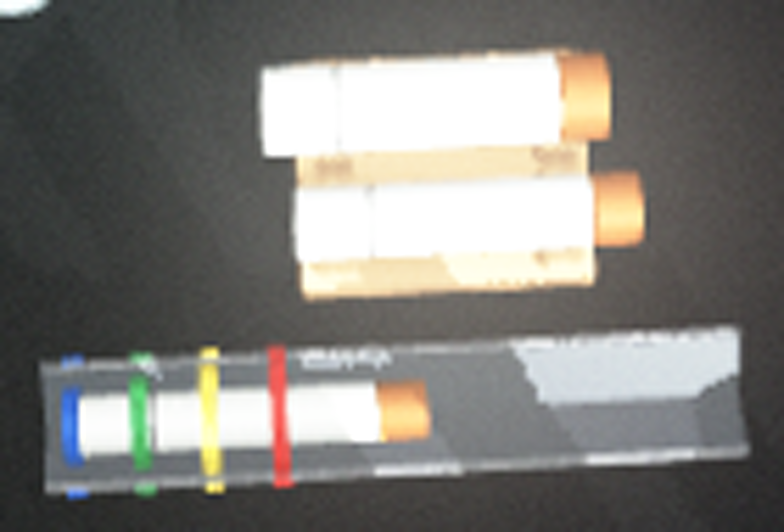

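The tube rests against the blue hoop (tip at about (80,425)). Next I'll centre over the selector, descend and grip it.

Call:
drive_tool(increments=[{"delta_pos": [-30,6,0],"turn": 0,"jaw": 0},{"delta_pos": [-30,6,0],"turn": 0,"jaw": 0},{"delta_pos": [-29,4.5,0],"turn": 0,"jaw": 0},{"delta_pos": [0,0,0],"turn": 0,"jaw": 0},{"delta_pos": [0,0,0],"turn": 0,"jaw": 0}])

```text
time: 8.43
tool_pos: [0.4862, 0.3478, 0.3552]
tcp_rot: [0.253, -3.13, 0.001]
wrist_force: [-0.5, 0.0, -1.0]
width: 0.503
grip_force: 0.0
```

```bash
python3 - <<'E'
from h import *
where()
s=bot.read_state(); m=R.from_rotvec(s['tcp_rot']).as_matrix(); print('need tool mm',m.T@((np.array([.4839,.3503,.260])-s['tool_pos'])*1000))
E
```

```text
t 8.4333 p [0.4862 0.3478 0.3552] g 0.0384 0.3613 yawy 1.7321 z [-0.001 -0.001 -1.   ] F [-0.5  0.  -1. ] T [-0.03 -0.06  0.04] w 0.5033980339832588 q [ 0.58  0.16  1.83 -0.    1.16 -1.15]
need tool mm [ 1.77627067  2.86844206 95.20432829]
```

Call:
drive_tool(increments=[{"delta_pos": [2,3,25],"turn": 0,"jaw": 0},{"delta_pos": [0,0,25],"turn": 0,"jaw": 0},{"delta_pos": [0,0,20],"turn": 0,"jaw": 0},{"delta_pos": [0,0,15],"turn": 0,"jaw": 0},{"delta_pos": [0,0,10],"turn": 0,"jaw": 0},{"delta_pos": [0,0,0],"turn": 0,"jaw": 0},{"delta_pos": [0,0,0],"turn": 0,"jaw": 0}])

```text
time: 9.02
tool_pos: [0.4818, 0.3511, 0.2606]
tcp_rot: [0.257, -3.13, 0.001]
wrist_force: [-0.1, -0.2, 0.3]
width: 0.498
grip_force: 0.0
```

```bash
python3 - <<'E'
from h import *
where()
s=bot.read_state(); m=R.from_rotvec(s['tcp_rot']).as_matrix(); print('need tool mm',m.T@((np.array([.4839,.3503,.260])-s['tool_pos'])*1000))
E
```

```text
t 9.0167 p [0.4818 0.3511 0.2606] g 0.0342 0.3648 yawy 1.7344 z [-0.001 -0.001 -1.   ] F [-0.1 -0.2  0.3] T [ 0.02 -0.02  0.04] w 0.49832233226214484 q [ 0.59  0.25  1.91  0.    0.99 -1.15]
need tool mm [-1.960719   -1.12920394  0.56489769]
```

Call:
drive_tool(increments=[{"delta_pos": [-2,-1,0],"turn": 0,"jaw": 0},{"delta_pos": [0,0,0],"turn": 0,"jaw": -1},{"delta_pos": [0,0,0],"turn": 0,"jaw": -1},{"delta_pos": [0,0,0],"turn": 0,"jaw": -1},{"delta_pos": [0,0,0],"turn": 0,"jaw": -1},{"delta_pos": [0,0,0],"turn": 0,"jaw": -1},{"delta_pos": [0,0,0],"turn": 0,"jaw": -1}], grip_force=40)

```text
time: 9.6
tool_pos: [0.4853, 0.3504, 0.2625]
tcp_rot: [-0.258, 3.129, -0.003]
wrist_force: [1.0, -5.2, 5.2]
width: 0.181
grip_force: 41.8
```

```bash
python3 -c "
from h import *
where()"
```

```text
t 9.6 p [0.4853 0.3504 0.2625] g 0.0376 0.364 yawy 1.7353 z [ 0.002 -0.001 -1.   ] F [ 1.  -5.2  5.2] T [-0.9  -0.07 -0.06] w 0.18132387222159735 q [ 0.58  0.25  1.9  -0.    0.99 -1.15]
```

Gripped (15.4 mm). Turn three clicks of 0.384 rad.

Call:
drive_tool(increments=[{"delta_pos": [0,0,0],"turn": 0.096,"jaw": -1},{"delta_pos": [0,0,0],"turn": 0.096,"jaw": -1},{"delta_pos": [0,0,0],"turn": 0.096,"jaw": -1},{"delta_pos": [0,0,0],"turn": 0.096,"jaw": -1},{"delta_pos": [0,0,0],"turn": 0,"jaw": -1}])

```text
time: 10.02
tool_pos: [0.4854, 0.35, 0.2625]
tcp_rot: [0.349, 3.119, -0.004]
wrist_force: [0.6, -8.5, 5.7]
width: 0.174
grip_force: 41.8
```

```bash
python3 -c "
from h import *
where()"
```

```text
t 10.0167 p [0.4854 0.35   0.2625] g 0.0377 0.3636 yawy 1.3476 z [ 0.002 -0.003 -1.   ] F [ 0.6 -8.5  5.7] T [-1.26 -0.27 -0.15] w 0.17425899737039122 q [ 0.58  0.25  1.9  -0.    0.99 -0.76]
```

Call:
drive_tool(increments=[{"delta_pos": [0,0,0],"turn": 0.096,"jaw": -1},{"delta_pos": [0,0,0],"turn": 0.096,"jaw": -1},{"delta_pos": [0,0,0],"turn": 0.096,"jaw": -1},{"delta_pos": [0,0,0],"turn": 0.096,"jaw": -1},{"delta_pos": [0,0,0],"turn": 0,"jaw": -1}])

```text
time: 10.43
tool_pos: [0.4852, 0.3496, 0.2624]
tcp_rot: [0.938, 2.995, -0.005]
wrist_force: [0.3, -9.7, 8.0]
width: 0.179
grip_force: 42.0
```

Call:
drive_tool(increments=[{"delta_pos": [0,0,0],"turn": 0.096,"jaw": -1},{"delta_pos": [0,0,0],"turn": 0.096,"jaw": -1},{"delta_pos": [0,0,0],"turn": 0.096,"jaw": -1},{"delta_pos": [0,0,0],"turn": 0.096,"jaw": -1},{"delta_pos": [0,0,0],"turn": 0,"jaw": -1},{"delta_pos": [0,0,0],"turn": 0,"jaw": -1}])

```text
time: 10.93
tool_pos: [0.485, 0.3493, 0.2625]
tcp_rot: [1.488, 2.764, -0.006]
wrist_force: [-0.8, -10.7, 8.2]
width: 0.18
grip_force: 42.2
```

```bash
python3 -c "
from h import *
where()"
```

```text
t 10.9333 p [0.485  0.3493 0.2625] g 0.0373 0.3629 yawy 0.5831 z [ 0.001 -0.005 -1.   ] F [ -0.8 -10.7   8.2] T [-1.8  -0.01 -0.24] w 0.17967674994456684 q [ 0.58  0.25  1.9  -0.01  0.99  0.  ]
```

Call:
drive_tool(increments=[{"delta_pos": [0,0,0],"turn": 0,"jaw": 0},{"delta_pos": [0,0,0],"turn": 0,"jaw": 0},{"delta_pos": [0,0,0],"turn": 0,"jaw": 0},{"delta_pos": [0,0,0],"turn": 0,"jaw": 0},{"delta_pos": [0,0,-10],"turn": 0,"jaw": 0},{"delta_pos": [0,0,-25],"turn": 0,"jaw": 0},{"delta_pos": [0,0,-35],"turn": 0,"jaw": 0},{"delta_pos": [0,0,-35],"turn": 0,"jaw": 0}])

```text
time: 11.6
tool_pos: [0.4838, 0.3511, 0.3661]
tcp_rot: [-1.488, -2.765, 0.004]
wrist_force: [1.1, 0.4, 1.0]
width: 0.501
grip_force: 0.0
```

Call:
drive_tool(increments=[{"delta_pos": [10,40,0],"turn": 0,"jaw": 0},{"delta_pos": [10,40,0],"turn": 0,"jaw": 0},{"delta_pos": [10,40,0],"turn": 0,"jaw": 0},{"delta_pos": [10,40,0],"turn": 0,"jaw": 0},{"delta_pos": [10,40,0],"turn": 0,"jaw": 0},{"delta_pos": [0,0,0],"turn": 0,"jaw": 0},{"delta_pos": [0,0,0],"turn": 0,"jaw": 0}])

```text
time: 12.18
tool_pos: [0.6247, 0.5047, 0.3628]
tcp_rot: [-1.487, -2.766, 0.005]
wrist_force: [0.0, 0.3, -0.7]
width: 0.5
grip_force: 0.0
```

```bash
python3 - <<'E'
from h import *
where()
im=shot('top','pics/t5.png')['pixels'][:,:,::-1]
cv2.imwrite('pics/t5c.png',cv2.resize(im[160:260,80:280],None,fx=4,fy=4,interpolation=cv2.INTER_CUBIC))
E
```

```text
t 12.1833 p [0.6247 0.5047 0.3628] g 0.1856 0.51 yawy 0.584 z [-0.003 -0.002 -1.   ] F [ 0.   0.3 -0.7] T [-0.05  0.03 -0.01] w 0.5002769549066792 q [0.65 0.53 1.32 0.   1.3  0.06]
```

View pics/t5c.png

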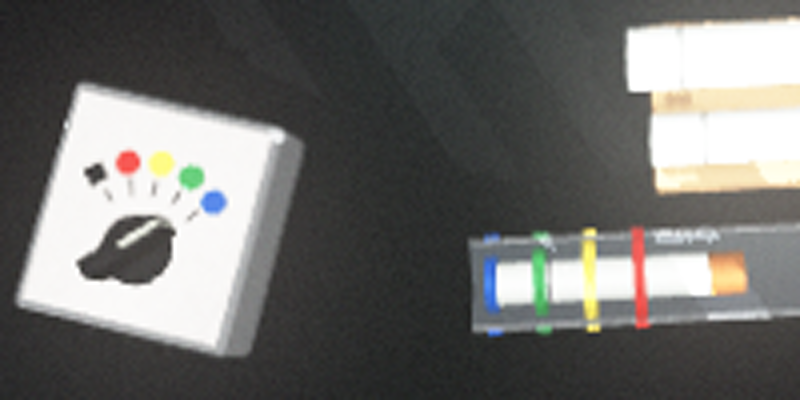

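The pointer line runs from (118,246) to (158,222). The predicted blue-place tip is (157,221), so the selector is at blue. The tube is still against the blue hoop and the arm is clear.

```bash
python3 -c "
from h import *
print(bot.finish_job())"
```

```text
the job is handed in; nothing more can be done
None
```

The narrow tube rests against the blue hoop, the selector is at blue, and the job is handed in at about 12 s of the 51 s limit; the hand-in call returned no verdict.

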